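Lock the emptied tilting bin upright with its hasp and pin

TASK

The scrap bin on the bench has been emptied and left tipped over on its bracket. First swing it fully upright against its stop, then swing the hasp fully closed over the staple on the bin's front, and drop the retaining pin handle-up down through the staple's loop in front of the hasp so that it is seated and keeps the hasp shut. Let go of everything and leave the other things on the bench where they are.

Things in the scene. Friction and masses are not known exactly. Their poses are not given: they have to be found in the camera images.
- bracket: Fixed dark steel bracket carrying the bin; origin on the bench under the bin's pivot. x points away from the robot (turned up to 0.3 rad), y left, z up. Base plate 170 x 160 x 6 mm; 6 mm side plates at y = +68 (165 mm high, x -74 to +40) and y = -68 mm (125 mm high, x -40 to +40). Pivot axis along y at x = 0, z = 100 mm.
- tub (a joint): Tilt of the bin about its pivot, rad: 0 = upright against its stop, larger = mouth tipped away from the robot (bracket's +x); range 0 to 0.62. Stiff: friction of 0.15 N m (2 to 3 N at the rim) holds it where it is left. Shut fingertips hooked into the mouth behind the near rim can pull it upright, moving -x and down with the rim's arc about the pivot.
- near_rim (a point): Middle of the near (robot-side) rim wire, 8 mm thick, of the bin; moves with it; axes as the bracket's when upright. The bin is a galvanised sheet box, open on top, outside 140 (x) x 120 (y) x 120 mm (z), walls 4 mm, centred on its pivot. Upright, this point is at x = -68, y = 0, z = 160 mm (bracket axes) and the underside at z = 40 mm.
- loop (a point): Where the pin belongs in the loop of the staple, a flat U of 5 mm square bar 41 mm out from the bin's front; moves with the bin. Bin upright: level, z = 150 mm, axes as the bracket's. Opening 12 mm wide in y; in x free 12 mm either side of this point (closed hasp on +x, end of U on -x); bin front 24 mm to +x. Staple top 2.5 mm above.
- hasp_axis (a point): Fixed point on the hasp's vertical hinge axis, on the bracket at x = -80.5, y = +68, z = 150 mm (bracket axes); axes as the bracket's.
- hasp (a joint): Hasp angle, rad: 0 = closed (flat across the bin's front, pointing to the bracket's -y, staple through its slot), larger = swung out towards the robot; range 0 to 1.7. Direction from hinge in bracket axes: (-sin q, -cos q). Light friction (0.04 N m) holds it. Flat steel strap 3 mm thick, 26 mm high (z 137 to 163), 132 mm long, slot 33 x 14 mm.
- hasp_post (a point): Upright round finger post on the hasp, 12 mm in diameter, 124 mm from the hinge axis; this point is at z = 180 mm, the post stands free from z = 163 to 200 mm. Push or pinch it from above to swing the hasp.
- block: Fixed grey plastic parking block 50 x 50 x 45 mm, origin under its centre; the pin stands in a vertical hole in its top, diameter 12 mm, 40 mm deep.
- pin_grip (a point): Centre of the grip of the loose steel retaining pin (about 70 g) upright in the block; z runs up the pin. 111 mm long: shank 8 mm in diameter, 55 mm long, tapered tip; flange 19 mm dia., 10 mm high; neck 14 mm dia.; round grip 18 mm dia., 33 mm long, to the top. This point is on the axis, 94.5 mm above the tip, 39.5 mm above the flange's underside.
- pin_shoulder (a point): On the pin's axis at the underside of its flange, 55 mm above the tip; seated, the flange rests on the staple.
- pin_tip (a point): The pin's lower end, on its axis.
- board: Bystander: cracked green circuit board 90 x 60 mm, up to 14 mm high, lying flat; origin under its centre.
- chassis: Bystander: bent aluminium chassis plate 100 x 60 mm, 3 mm thick, with one short edge turned up 32 mm; origin under its centre.
- switch_cap: Bystander: dull red round switch cap, 24 mm in diameter, 15 mm high; origin under its centre.
- standoff: Bystander: brass standoff, 12 mm in diameter, 30 mm high with its stud, standing; origin under its centre.
- pin: The same pin; origin at its tip, z up its axis.
Things that resemble listed ones, but are neither listed nor needed, are in the scene too. Of the things like the pin, leave any that is purple; of the rest the smaller one is meant.

How it is judged:
On the way, in this order (a step that is already met when the one before it is completed fails the run):
1. the bin is swung upright (within 0.06 rad of its stop) while the hasp is still open (over 0.4 rad) (value of joint tub below 0.06 rad and value of joint hasp above 0.4 rad), for 0.1 s.
2. with the bin upright, the hasp is swung closed over the staple (within 0.10 rad) (value of joint tub below 0.06 rad and value of joint hasp below 0.1 rad), for 0.1 s.
At the end, for the whole second after the job is handed in: Bin upright (tub under 0.06 rad), hasp closed (under 0.10 rad), pin handle-up (within 0.2 rad), at rest, through the loop in front of the hasp: flange underside within 14 mm (bin's x) and 8 mm (y) of the loop point and under 13 mm above it (all of step 2 and x of pin_shoulder in the frame of loop between -0.014 and 0.014 m and y of pin_shoulder in the frame of loop between -0.008 and 0.008 m and z of pin_shoulder in the frame of loop between -0.002 and 0.013 m and angle between pin_grip's own z axis and vertical below 0.2 rad and linear speed of pin below 0.05 m/s); the robot touches nothing.
It fails at once if the green circuit board is shifted by more than 40 mm (distance of board from where it was at the start of the episode above 0.04 m).
It fails at once if the chassis plate is shifted by more than 40 mm (distance of chassis from where it was at the start of the episode above 0.04 m).
It fails at once if the switch cap is shifted by more than 40 mm (distance of switch_cap from where it was at the start of the episode above 0.04 m).
It fails at once if the standoff is shifted by more than 40 mm (distance of standoff from where it was at the start of the episode above 0.04 m).
It also fails if it takes over 64 s, if anything falls off the work surface, if the arm or the gripper's body presses on something with over 40 N, if the wrist force passes 120 N, or if a joint passes its speed limit or range.

ROBOT

A 6-joint arm with a two-finger parallel gripper is mounted at the origin on the work surface. World frame = base frame: x ahead of the robot, y to its left, z up, the work surface at z = 0. Lengths are in m, angles in rad, forces in N, time in s.
With the tool pointing down it reaches from about 0.375 to 0.9 m from the base axis. Payload 3.1 kg.
Tool frame: the origin (TCP) lies between the finger pads; the fingertips stand 11 mm ahead of it and the grasp point (between the pads) lies 8 mm behind it; z points along the fingers, y is the direction in which the jaws open and shut (so a half turn about z gives the same grasp; the last joint's range is limited). The gripper opens to 85 mm and grips with 20 to 120 N. Pads are 22 mm wide; open, the fingers measure 114 mm over their backs; the gripper's body (76 mm by 85 mm) begins 54 mm behind the grasp point. The pads swing forward as they close: fully open they stand 13 mm farther back than shut.
Start: joints at [1.139, 0.527, 1.433, -0, 1.181, -0.178], TCP at [0.157, 0.605, 0.242] pointing down, gripper open.
Joint ranges: [-3.08, 3.08], [-0.75, 2.2], [0.22, 2.44], [-1.43, 4.57], [0, 2.65], [-2.85, 2.85]. Speed limits (rad/s): [2.79, 2.79, 3.14, 3.14, 3.14, 3.14].

INTERFACE

Orientations are given as a unit quaternion [x, y, z, w].
In Python, from station import manip gives the robot as it stands.
- The arm moves only by the tool move_arm, never from a script. Its argument "deltas" is a list of rows, each a list of 5 numbers: the shift along the tool's x, y, z in units of 40 cm (1.0 is 40 cm), then the turn about the tool's z in units of 0.5 rad (1.0 is 0.5 rad), then the opening in per cent of the stroke, from 0 (shut) to 100 (fully open). In form: [[x, y, z, twist, grip], ...]. A call has exactly 8 rows; each row is the pose to reach, as a shift and turn from the pose commanded when the call began, along the tool's axes at that moment; what a row does not reach only later rows make up. A row lasts 1/12 s, in which the tool goes at most 41.7 mm and 7.16 degrees, less where a joint would pass 70% of its speed; a pose out of reach is approached as far as the arm can. A call with a number of a shift or a turn outside -1 to 1 is refused whole. A call with a gripper value outside its range is refused whole. The fingers move at their own pace and stop on an object; "force" is the grip in N (left out, the last holds). Time passes only in rows, so rows that repeat a pose let the fingers close, or fill a call up. It gives the time, the measured TCP pose, the force and the opening at its end, in the units of the state.
- manip.sense(): the state, without advancing time (a new reading comes with each control period).
- manip.snapshot(name): name is "scene" or "top"; returns (picture, depth): 400x640x3 uint8, red, green, blue; 400x640 float32, m along the optical axis (not along the pixel's ray), 0 where there is no reading.
- manip.get_calibration(name): a dict with "vfov" (degrees; the focal length in pixels is half the picture's height over the tangent of half this angle, whatever the lens; pixels are square), "cx", "cy" (the principal point, pixels), "pose" (4x4, takes a point from camera to world coordinates). Camera axes: x right, y down, z forward; pixel columns grow to the right and rows downward; lengths in m; the calibration is good to about 2 mm. A picture is of the moment at which its call begins. get_calibration takes no time and is no camera call.
- manip.sign_off(): hands the job in, once; it reports no verdict.
The state is a dict: "t": time; "q": joint angles; "qd": joint speeds; "tau": joint torques, N m; "tcp_pos": TCP position; "tool_rot": TCP orientation; "force": force on the tool from outside, world axes, zero at the start; "ft_torque": the same for the moment, N m; "finger_gap": opening from 0.0 (shut) to 1.0 (fully open).
Only numpy, scipy, OpenCV 4.12 (cv2) and the standard library are available. Lean on these libraries where they do the work, as an engineer would, in place of code of your own. Each camera call takes 0.05 s, during which the arm holds its last target.

## Working session

There is one attempt and no reset: what is moved stays moved. The work goes in short steps, Python scripts to look and compute and a tool call to move; the robot and the scene stay as the last step left them, time stands still between calls to the robot, and variables do not carry over. Pictures are saved under pics/ and viewed, and the job is handed in when it is done.

Besides the shell and the picture viewer there is one more tool, called as name([rows], argument=value, ...), one row to a line, values as JSON. move_arm: Moves the arm, as the interface text tells. Its arguments: {"type":"object","properties":{"deltas":{"type":"array","items":{"type":"array","items":{"type":"number"}}},"force":{"type":"number"}},"required":["deltas"]}

```bash
ls; mkdir -p pics; python3 - <<'E'
from station import manip
import cv2,numpy as np
for n in("scene","top"):
    p,d=manip.snapshot(n); cv2.imwrite(f"pics/{n}0.png",p[:,:,::-1]); np.save(f"pics/{n}0d.npy",d); np.save(f"pics/{n}0p.npy",p)
    print(manip.get_calibration(n))
print(manip.sense())
E
```

```text
pics
{'vfov': 43.24998570464011, 'cx': 323.0816999622734, 'cy': 204.030815661637, 'pose': array([[-0.85193074,  0.31301869, -0.41980151,  0.97507091],
       [ 0.5235359 ,  0.49207364, -0.69553842,  0.72400696],
       [-0.01114326, -0.81233172, -0.58308919,  0.72507864],
       [ 0.        ,  0.        ,  0.        ,  1.        ]])}
{'vfov': 55.63740180364985, 'cx': 325.3691261322322, 'cy': 195.10040775884207, 'pose': array([[ 0.04138144, -0.97534998,  0.21674867,  0.34253888],
       [-0.99913366, -0.03943662,  0.0132923 , -0.01004816],
       [-0.00441681, -0.21711095, -0.97613694,  1.04551156],
       [ 0.        ,  0.        ,  0.        ,  1.        ]])}
{'t': 0.1, 'q': array([ 1.13848274e+00,  5.28363777e-01,  1.43380171e+00, -1.33294681e-05,
        1.18141295e+00, -1.78491562e-01]), 'qd': array([-3.54113961e-04, -2.79715121e-03, -3.02228454e-03, -7.15336960e-05,
       -1.03515034e-04, -1.93816324e-04]), 'tau': array([ 7.08231255e-06, -4.43304598e+01, -1.78586268e+01, -2.46126128e-04,
        3.89098030e-03,  2.05911405e-06]), 'tcp_pos': array([0.15663819, 0.60439211, 0.24142849]), 'tool_rot': array([ 1.26568031e-01,  9.91957432e-01, -9.48800823e-04, -2.92662054e-04]), 'force': array([-0.16618791, -0.34487108, -0.39860733]), 'ft_torque': array([-0.02275894,  0.00397774,  0.01652254]), 'finger_gap': 1.0032367561056625}
```

View pics/scene0.png

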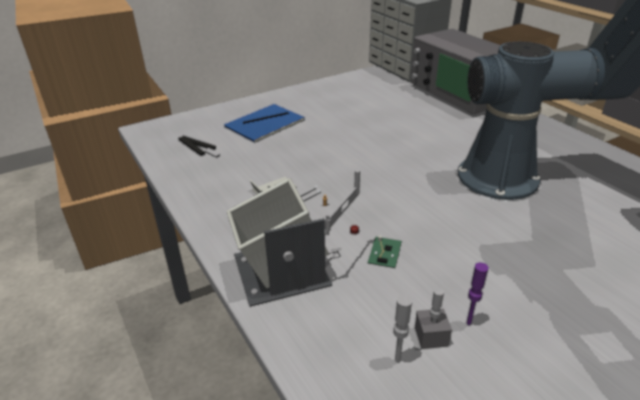

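View pics/top0.png

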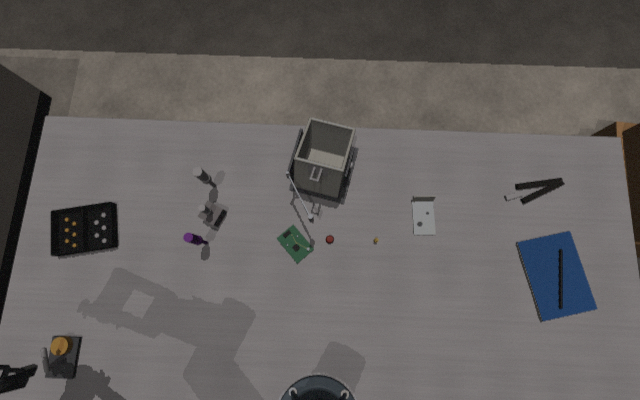

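The scene view has the tipped bin at about (285,240), the hasp with its post at (357,180), the block and pin at (435,315), a bigger grey pin at (402,325) and a purple pin at (478,290). The top view shows the same things: bin (325,160), hasp (300,200), block (212,215). I'll zoom in next.

```bash
python3 - <<'E'
import cv2,numpy as np
p=cv2.imread("pics/top0.png");c=p[110:270,180:380];cv2.imwrite("pics/top0z.png",cv2.resize(c,None,fx=4,fy=3.75,interpolation=cv2.INTER_CUBIC) if 0 else cv2.resize(c[:150],None,fx=4,fy=4,interpolation=cv2.INTER_CUBIC))
p=cv2.imread("pics/scene0.png");c=p[160:310,220:410];cv2.imwrite("pics/sc0z.png",cv2.resize(c,None,fx=4,fy=4,interpolation=cv2.INTER_CUBIC))
c=p[250:370,370:510];cv2.imwrite("pics/sc0p.png",cv2.resize(c,None,fx=5,fy=5,interpolation=cv2.INTER_CUBIC))
E
```

```text
(no output)
```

View pics/top0z.png

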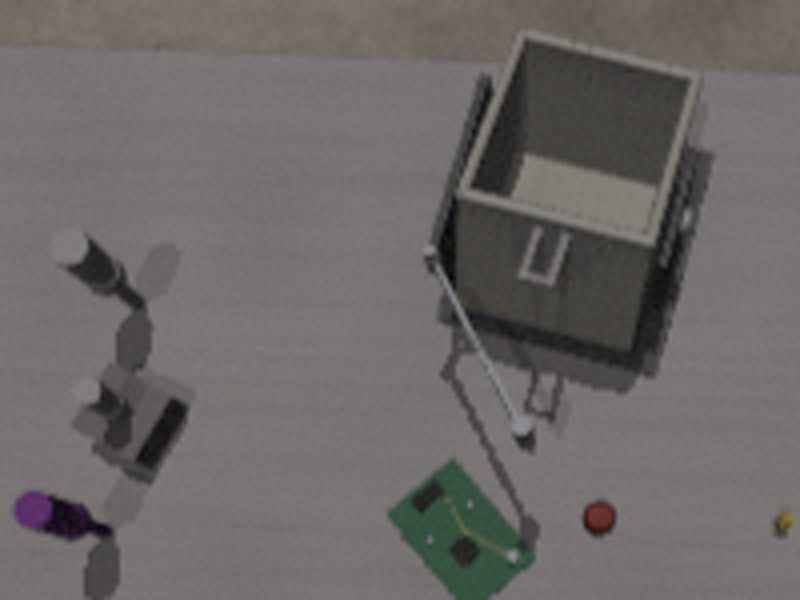

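View pics/sc0z.png

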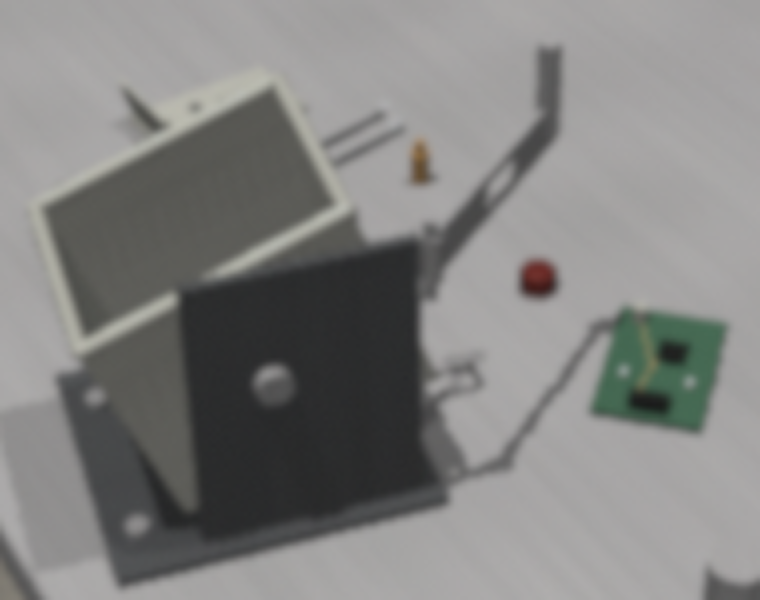

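View pics/sc0p.png

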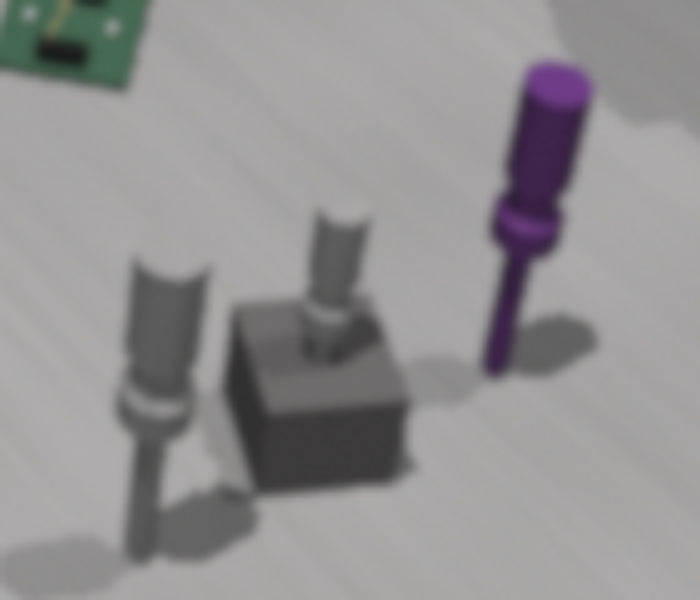

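```bash
cat > h.py <<'E'
import numpy as np,cv2
from station import manip
def ray(n,u,v):
    c=manip.get_calibration(n);f=200/np.tan(np.radians(c['vfov'])/2)
    d=np.array([(u-c['cx'])/f,(v-c['cy'])/f,1.]);P=c['pose'];return P[:3,3],P[:3,:3]@d
def onz(n,u,v,z):
    o,d=ray(n,u,v);return o+d*(z-o[2])/d[2]
def proj(n,p):
    c=manip.get_calibration(n);f=200/np.tan(np.radians(c['vfov'])/2);P=c['pose']
    q=P[:3,:3].T@(np.asarray(p)-P[:3,3]);return np.array([c['cx']+f*q[0]/q[2],c['cy']+f*q[1]/q[2]])
def cloud(n,d):
    c=manip.get_calibration(n);f=200/np.tan(np.radians(c['vfov'])/2);P=c['pose']
    v,u=np.mgrid[:400,:640];X=np.stack([(u-c['cx'])/f*d,(v-c['cy'])/f*d,d],-1)@P[:3,:3].T+P[:3,3];return X
def tri(a,b):
    o1,d1=ray(*a);o2,d2=ray(*b);A=np.stack([d1,-d2],1);s=np.linalg.lstsq(A,o2-o1,rcond=None)[0]
    p,q=o1+d1*s[0],o2+d2*s[1];return (p+q)/2,np.linalg.norm(p-q)
E
python3 - <<'E'
from h import *
S=lambda x,y:(220+x/4-.4,160+y/4-.4)
T=lambda x,y:(180+x/4-.4,110+y/4-.4)
Pp=lambda x,y:(370+x/5-.4,250+y/5-.4)
f=lambda n,p,z:np.round(onz(n,*p,z),4)
print("base",f("scene",S(120,585),.0),f("scene",S(447,500),.0),f("scene",S(58,378),.006))
a=f("scene",S(180,288),.165);b=f("scene",S(422,238),.165);print("plate",a,b,np.arctan2(*(a-b)[[1,0]]),np.linalg.norm(a-b))
print("post s",f("scene",S(550,47),.2),"t",f("top",T(523,423),.2), tri(("scene",*S(550,47)),("top",*T(523,423))))
print("hinge t",f("top",T(431,248),.165),"s",f("scene",S(431,230),.165))
print("pin s",f("scene",Pp(343,215),.116),"t",f("top",T(90,392),.116),tri(("scene",*Pp(343,215)),("top",*T(90,392))))
print("rim t near L,R",tri(("top",*T(463,192)),("scene",*S(80,350))),tri(("top",*T(655,238)),("scene",*S(348,208))))
print("far",tri(("top",*T(523,36)),("scene",*S(36,208))),tri(("top",*T(695,77)),("scene",*S(270,72))))
print("board",f("top",T(465,535),.0),"cap",f("top",T(600,518),.0),'standoff',f("top",T(783,525),0),"chassis",f("top",(424,217),0))
print("purple top",tri(("top",*T(35,510)),("scene",*Pp(558,85))),"big",tri(("top",*T(70,246)),("scene",*Pp(172,262))))
for n in("scene","top"):
    d=np.load(f"pics/{n}0d.npy");X=cloud(n,d);
    print(n,[np.round(X[int(round(v)),int(round(u))],3) for u,v in([S(550,60),Pp(343,215),S(180,288),S(422,238)] if n=="scene" else [T(523,423),T(90,392),T(431,248),T(560,215)])])
E
```

```text
base [0.7489 0.0699 0.    ] [0.5848 0.1053 0.    ] [ 0.7159 -0.0791  0.006 ]
plate [0.7032 0.0717 0.165 ] [0.5935 0.0981 0.165 ] -0.23616547772834037 0.11283195469369484
post s [0.4833 0.0399 0.2   ] t [0.4821 0.0334 0.2   ] (array([0.48138509, 0.03456505, 0.19681457]), np.float64(0.0031353682652489547))
hinge t [0.5924 0.0961 0.165 ] s [0.5868 0.0952 0.165 ]
pin s [0.5073 0.3144 0.116 ] t [0.5045 0.3089 0.116 ] (array([0.50469287, 0.31101342, 0.11165906]), np.float64(0.0017020933187239515))
rim t near L,R (array([0.69571078, 0.06023896, 0.10723098]), np.float64(0.1054912686213138)) (array([ 0.59547401, -0.02287124,  0.1164616 ]), np.float64(0.05614031396413585))
far (array([0.73500619, 0.03710589, 0.19461946]), np.float64(0.03476666336458474)) (array([ 0.64688378, -0.02991276,  0.22218205]), np.float64(0.08778672126744458))
board [0.4357 0.0796 0.    ] cap [ 0.4511 -0.0126  0.    ] standoff [ 0.4515 -0.1385  0.    ] chassis [ 0.5233 -0.273   0.    ]
purple top (array([0.42675735, 0.32507218, 0.14279777]), np.float64(0.0014564741887962526)) big (array([0.58947282, 0.32154338, 0.14652431]), np.float64(0.0014346427581490137))
scene [array([0.482, 0.038, 0.19 ]), array([0.507, 0.314, 0.114]), array([0.702, 0.07 , 0.162]), array([ 0.477, -0.093, -0.006])]
top [array([0.483, 0.034, 0.198]), array([0.504, 0.31 , 0.114]), array([0.589, 0.096, 0.172]), array([0.612, 0.018, 0.183])]
```

```bash
cat > fit.py <<'E'
from h import *
from scipy.optimize import least_squares
S=lambda x,y:("scene",220+x/4-.4,160+y/4-.4)
T=lambda x,y:("top",180+x/4-.4,110+y/4-.4)
def R(a):return np.array([[np.cos(a),-np.sin(a),0],[np.sin(a),np.cos(a),0],[0,0,1]])
def W(q,p):return R(q[2])@np.array(p)+[q[0],q[1],0]
def tub(q,p):
    x,y,z=p;z-=.1;t=q[3];return W(q,[x*np.cos(t)+z*np.sin(t),y,-x*np.sin(t)+z*np.cos(t)+.1])
def hasp(q,r,z):return W(q,[-.0805-np.sin(q[4])*r,.068-np.cos(q[4])*r,z])
if __name__=="__main__":
    O=[(S(120,585),'b',(.085,.08,0)),(S(447,500),'b',(-.085,.08,0)),(S(58,378),'b',(.085,-.08,.006)),
    (S(180,288),'b',(.04,.071,.165)),(S(422,238),'b',(-.074,.071,.165)),(S(550,47),'h',(.124,.2)),(T(523,423),'h',(.124,.2)),
    (T(463,192),'t',(-.068,.058,.164)),(S(348,208),'t',(-.068,.058,.164)),(T(655,238),'t',(-.068,-.058,.164)),(S(270,72),'t',(-.068,-.058,.164)),
    (T(523,36),'t',(.068,.058,.164)),(S(80,350),'t',(.068,.058,.164)),(T(695,77),'t',(.068,-.058,.164)),(S(36,208),'t',(.068,-.058,.164))]
    def P(q,k,p):return {'b':W,'t':tub}[k](q,p) if k!='h' else hasp(q,*p)
    F=lambda q:np.concatenate([proj(o[0],P(q,k,p))-o[1:] for o,k,p in O])
    r=least_squares(F,[.65,.01,-.22,.5,.8],loss='soft_l1');q=r.x
    print(np.round(q,4),np.round(F(q).reshape(-1,2),1).tolist())
    np.save("q.npy",q)
    print("rim now",tub(q,(-.068,0,.16)));q0=q.copy();q0[3]=0
    print("rim up",tub(q0,(-.068,0,.16)),"loop",W(q,(-.111,0,.15)),"hinge",W(q,(-.0805,.068,.15)),"post",hasp(q,.124,.18))
    q0[4]=0;print("post closed",hasp(q0,.124,.18))
E
python3 fit.py
```

```text
[ 0.6493  0.0127 -0.2182  0.3773  0.8167] [[0.2, 1.0], [1.5, 0.9], [-0.5, -1.4], [0.1, 0.6], [0.4, -0.2], [-0.1, -2.2], [0.1, 1.4], [-0.4, -0.4], [-1.5, -1.5], [-1.2, 0.1], [0.5, -0.1], [-0.4, -0.5], [-0.6, -0.4], [0.3, -0.0], [-1.2, -0.9]]
rim now [0.60918392 0.02155218 0.18083097]
rim up [0.58293533 0.02737224 0.16      ] loop [0.54095491 0.0366805  0.15      ] hinge [0.58545176 0.09646578 0.15      ] post [0.47883815 0.03314487 0.18      ]
post closed [ 0.55860933 -0.02459406  0.18      ]
```

```bash
cat >> h.py <<'E'
from scipy.spatial.transform import Rotation as Ro
def go(target,yaw=None):
    """deltas (units) from measured pose to world target; yaw=wanted world angle of tool x"""
    s=manip.sense();M=Ro.from_quat(s['tool_rot']).as_matrix()
    d=M.T@(np.array(target)-s['tcp_pos'])/.4
    a=np.arctan2(M[1,0],M[0,0]);tw=0 if yaw is None else -((yaw-a+np.pi/2)%np.pi-np.pi/2)/.5
    print("t",round(s['t'],2),"tcp",np.round(s['tcp_pos'],4),"deltas",np.round(d,3),"twist",round(tw,3),"toolx",round(a,3),"F",np.round(s['force'],1),"gap",round(s['finger_gap'],3))
def L(x,y,z):
    q=np.load("q.npy");c,s=np.cos(q[2]),np.sin(q[2]);return np.array([q[0]+c*x-s*y,q[1]+s*x+c*y,z])
YAW=np.pi-.2182
E
python3 -c "
from h import *
go(L(-.010,0,.25),YAW);print(L(-.01,0,.25))"
```

```text
t 0.1 tcp [0.1566 0.6044 0.2414] deltas [-1.539 -1.124 -0.02 ] twist -0.071 toolx 2.888 F [-0.2 -0.3 -0.4] gap 1.003
[0.6395601  0.01481691 0.25      ]
```

move_arm([
  [-0.08, -0.06, -0.02, -0.07, 0],
  [-0.16, -0.12, -0.02, -0.07, 0],
  [-0.25, -0.18, -0.02, -0.07, 0],
  [-0.33, -0.24, -0.02, -0.07, 0],
  [-0.41, -0.3, -0.02, -0.07, 0],
  [-0.5, -0.36, -0.02, -0.07, 0],
  [-0.58, -0.42, -0.02, -0.07, 0],
  [-0.66, -0.48, -0.02, -0.07, 0],
])

```text
t: 0.77
tcp_pos: [0.365, 0.351, 0.2501]
tool_rot: [0.109, 0.994, -0.0, -0.0]
force: [0.5, -0.4, 0.7]
finger_gap: 0.0
```

```bash
python3 -c "
from h import *
go(L(-.010,0,.25),YAW)"
```

```text
t 0.77 tcp [0.365  0.351  0.2501] deltas [-0.852 -0.671  0.   ] twist -0.001 toolx 2.923 F [ 0.5 -0.4  0.7] gap 0.0
```

move_arm([
  [-0.08, -0.06, 0, 0, 0],
  [-0.16, -0.12, 0, 0, 0],
  [-0.24, -0.19, 0, 0, 0],
  [-0.32, -0.25, 0, 0, 0],
  [-0.4, -0.31, 0, 0, 0],
  [-0.48, -0.38, 0, 0, 0],
  [-0.56, -0.44, 0, 0, 0],
  [-0.62, -0.49, 0, 0, 0],
])

```text
t: 1.43
tcp_pos: [0.5657, 0.1048, 0.25]
tool_rot: [0.11, 0.994, -0.0, 0.0]
force: [0.0, 0.5, 0.3]
finger_gap: -0.001
```

```bash
python3 -c "
from h import *
go(L(-.010,0,.25),YAW)"
```

```text
t 1.43 tcp [0.5657 0.1048 0.25  ] deltas [-0.229 -0.179  0.   ] twist -0.005 toolx 2.921 F [0.  0.5 0.3] gap -0.001
```

move_arm([
  [-0.08, -0.06, 0, 0, 0],
  [-0.15, -0.12, 0, 0, 0],
  [-0.2, -0.16, 0, 0, 0],
  [-0.23, -0.18, 0, 0, 0],
  [-0.23, -0.18, 0.05, 0, 0],
  [-0.23, -0.18, 0.1, 0, 0],
  [-0.23, -0.18, 0.15, 0, 0],
  [-0.23, -0.18, 0.2, 0, 0],
])

```text
t: 2.1
tcp_pos: [0.6376, 0.0172, 0.169]
tool_rot: [0.109, 0.994, 0.0, -0.0]
force: [-0.1, -0.5, -0.6]
finger_gap: 0.0
```

```bash
python3 -c "
from h import *
go(L(-.010,0,.169),YAW)
for n in('scene','top'):
    p,d=manip.snapshot(n);x0,y0=(220,160) if n=='scene' else (240,100)
    cv2.imwrite(f'pics/{n}1.png',cv2.resize(p[y0:y0+140,x0:x0+190,::-1],None,fx=4,fy=4,interpolation=cv2.INTER_CUBIC))"
```

```text
t 2.1 tcp [0.6376 0.0172 0.169 ] deltas [-0.006 -0.005  0.   ] twist -0.002 toolx 2.922 F [-0.1 -0.5 -0.6] gap 0.0
```

View pics/scene1.png

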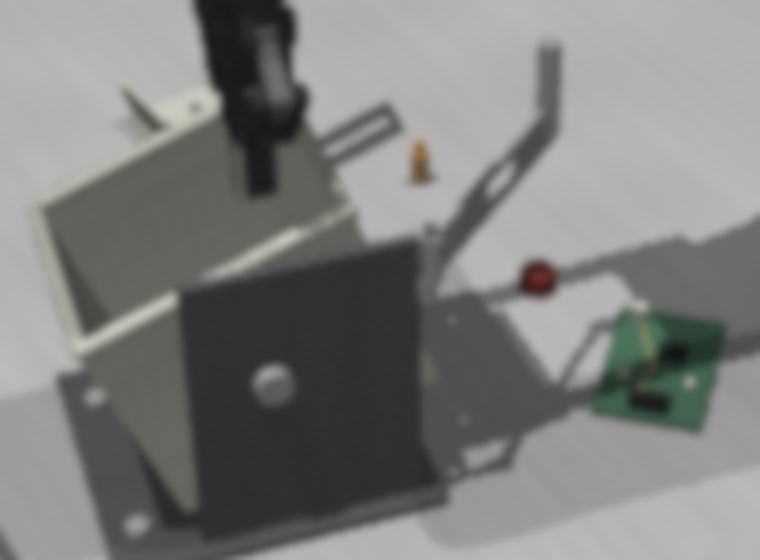

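View pics/top1.png

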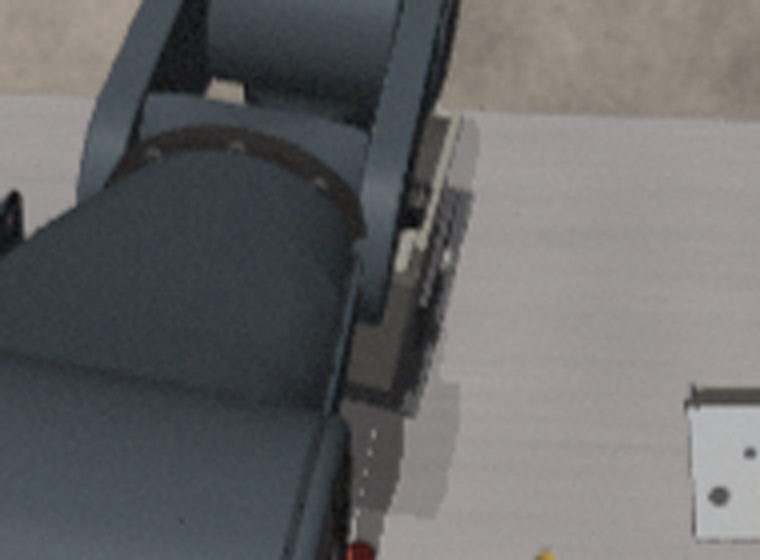

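The fingertips are inside the mouth, behind the near rim, at about (262,190). The arm hides the top view. Pulling next.

move_arm([
  [0.012, 0, 0, 0, 0],
  [0.024, 0, 0.0, 0, 0],
  [0.035, 0, 0.01, 0, 0],
  [0.046, 0, 0.018, 0, 0],
  [0.057, 0, 0.026, 0, 0],
  [0.068, 0, 0.034, 0, 0],
  [0.08, 0, 0.041, 0, 0],
  [0.09, 0, 0.046, 0, 0],
])

```text
t: 2.87
tcp_pos: [0.6043, 0.025, 0.1516]
tool_rot: [0.109, 0.994, -0.0, 0.003]
force: [8.3, -1.0, -6.3]
finger_gap: 0.002
```

move_arm([
  [0.005, 0, 0.003, 0, 0],
  [0.01, 0, 0.005, 0, 0],
  [0.014, 0, 0.005, 0, 0],
  [0.017, 0, 0.005, 0, 0],
  [0.02, 0, 0.005, 0, 0],
  [0.02, 0, 0.005, 0, 0],
  [0.02, 0, 0.005, 0, 0],
  [0.02, 0, 0.005, 0, 0],
])

```text
t: 3.53
tcp_pos: [0.6002, 0.0257, 0.15]
tool_rot: [0.109, 0.994, -0.0, 0.006]
force: [11.1, -2.7, -7.4]
finger_gap: -0.001
```

```bash
python3 -c "
from h import *
go(L(-.053,0,.148),YAW)
for n in('scene',):
    p,d=manip.snapshot(n);x0,y0=(220,160) if n=='scene' else (240,100)
    cv2.imwrite(f'pics/{n}2.png',cv2.resize(p[y0:y0+140,x0:x0+190,::-1],None,fx=4,fy=4,interpolation=cv2.INTER_CUBIC))"
```

```text
t 3.53 tcp [0.6002 0.0257 0.15  ] deltas [ 0.006 -0.005  0.005] twist -0.002 toolx 2.922 F [11.1 -2.7 -7.4] gap -0.001
```

View pics/scene2.png

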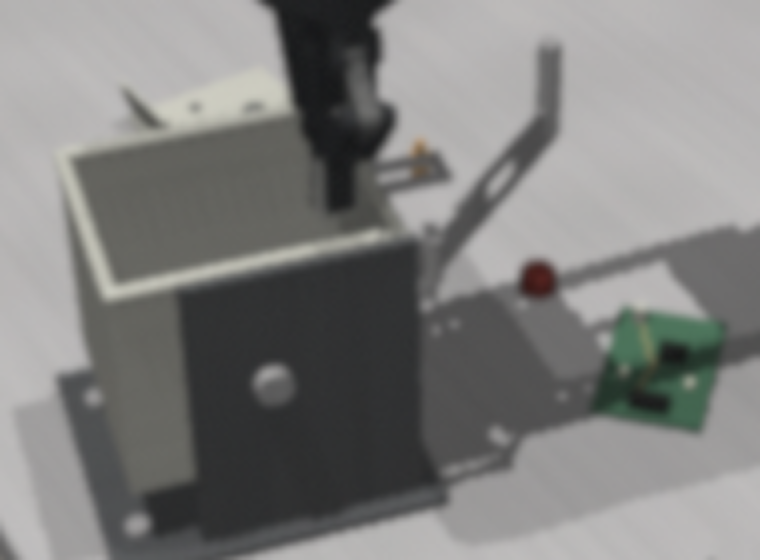

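move_arm([
  [0.005, 0, 0.003, 0, 0],
  [0.01, 0, 0.005, 0, 0],
  [0.015, 0, 0.005, 0, 0],
  [0.02, 0, 0.005, 0, 0],
  [0.02, 0, 0.005, 0, 0],
  [0.02, 0, 0.005, 0, 0],
  [0.02, 0, 0.005, 0, 0],
  [0.02, 0, 0.005, 0, 0],
])

```text
t: 4.25
tcp_pos: [0.6001, 0.0258, 0.1502]
tool_rot: [0.11, 0.994, -0.001, 0.015]
force: [21.8, -4.8, -8.4]
finger_gap: -0.005
```

```bash
cat > tilt.py <<'E'
from fit import *
import sys
q=np.load("q.npy")
for t in(0,.03,.06,.1):
    q[3]=t
    print(t,[np.round((proj("scene",tub(q,p))-[220,160]+.4)*4).tolist() for p in((.068,.058,.164),(.068,-.058,.164),(-.068,.058,.164))])
E
python3 tilt.py; python3 -c "
from h import *
go(L(-.053,0,.148),YAW)
for n in('scene',):
    p,d=manip.snapshot(n);x0,y0=(220,160) if n=='scene' else (240,100)
    cv2.imwrite(f'pics/{n}3.png',cv2.resize(p[y0:y0+140,x0:x0+190,::-1],None,fx=4,fy=4,interpolation=cv2.INTER_CUBIC))"
```

```text
0 [[112.0, 288.0], [62.0, 148.0], [402.0, 225.0]]
0.03 [[109.0, 293.0], [59.0, 152.0], [398.0, 223.0]]
0.06 [[105.0, 297.0], [56.0, 157.0], [394.0, 220.0]]
0.1 [[101.0, 304.0], [51.0, 162.0], [388.0, 217.0]]
t 4.25 tcp [0.6001 0.0258 0.1502] deltas [ 0.006 -0.005  0.005] twist -0.003 toolx 2.922 F [21.8 -4.8 -8.4] gap -0.005
```

View pics/scene3.png

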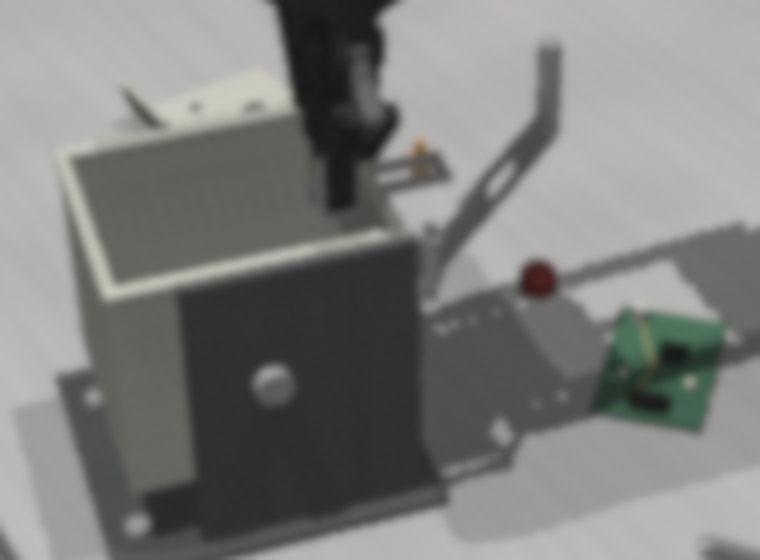

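The bin didn't move when the force doubled and its rim matches the upright prediction, so it is at the stop. I'll back off and go to the hasp post.

move_arm([
  [-0.015, 0, 0, 0, 0],
  [-0.035, 0, 0, 0, 0],
  [-0.05, 0, -0.02, 0, 0],
  [-0.05, 0, -0.1, 0, 30],
  [-0.05, 0, -0.18, 0, 50],
  [-0.05, 0, -0.25, 0, 50],
  [-0.05, 0, -0.28, 0, 50],
  [-0.05, 0, -0.28, 0, 50],
])

```text
t: 4.97
tcp_pos: [0.6073, 0.0245, 0.263]
tool_rot: [0.109, 0.994, -0.0, 0.002]
force: [-0.5, 0.5, -0.0]
finger_gap: 0.499
```

```bash
python3 -c "
from h import *
go([.480,.0335,.26],YAW)"
```

```text
t 4.97 tcp [0.6073 0.0245 0.263 ] deltas [ 0.316 -0.047  0.006] twist -0.001 toolx 2.923 F [-0.5  0.5 -0. ] gap 0.499
```

move_arm([
  [0.06, -0.01, 0, 0, 50],
  [0.14, -0.02, 0, 0, 50],
  [0.22, -0.03, 0, 0, 50],
  [0.28, -0.04, 0, 0, 50],
  [0.31, -0.05, 0.01, 0, 50],
  [0.315, -0.05, 0.02, 0, 50],
  [0.315, -0.05, 0.03, 0, 50],
  [0.315, -0.05, 0.03, 0, 50],
])

```text
t: 5.63
tcp_pos: [0.4792, 0.0322, 0.2465]
tool_rot: [0.109, 0.994, 0.0, -0.001]
force: [0.9, 0.3, 0.3]
finger_gap: 0.499
```

```bash
python3 -c "
from h import *
go([.480,.0335,.181],YAW)
for n in('scene','top'):
    p,d=manip.snapshot(n);x0,y0=(220,130) if n=='scene' else (240,110)
    cv2.imwrite(f'pics/{n}4.png',cv2.resize(p[y0:y0+140,x0:x0+190,::-1],None,fx=4,fy=4,interpolation=cv2.INTER_CUBIC))"
```

```text
t 5.63 tcp [0.4792 0.0322 0.2465] deltas [-0.002  0.003  0.164] twist -0.002 toolx 2.923 F [0.9 0.3 0.3] gap 0.499
```

View pics/scene4.png

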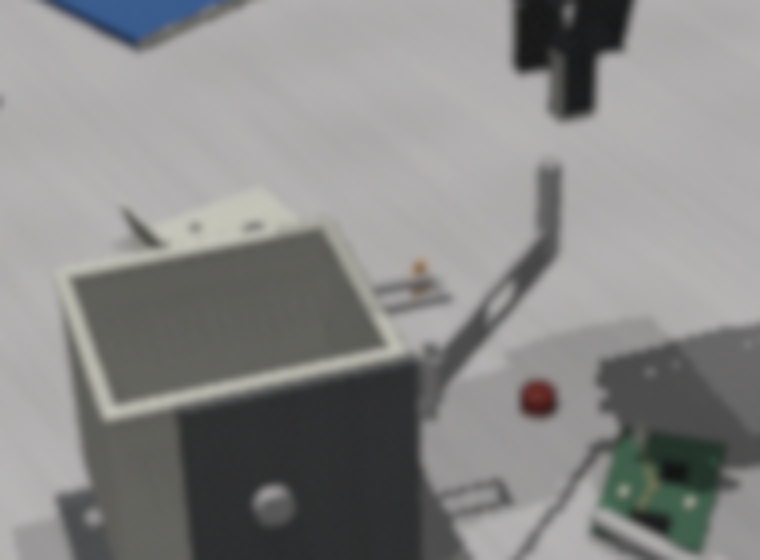

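View pics/top4.png

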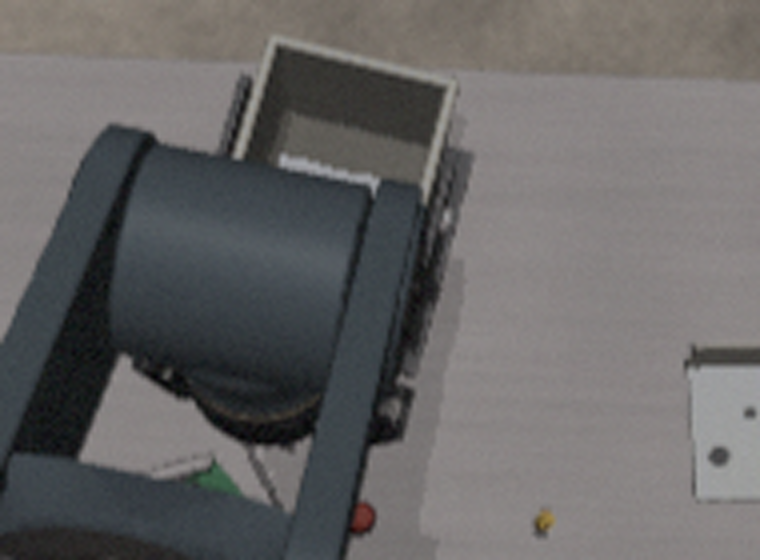

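The bin stays upright with the hand away: rim corners are at (107,414) and (65,274). The post top at (550,165) is under the gripper. Descending and pinching.

move_arm([
  [0, 0, 0.04, 0, 50],
  [0, 0, 0.08, 0, 50],
  [0, 0, 0.12, 0, 50],
  [0, 0, 0.16, 0, 50],
  [0, 0, 0.16, 0, 40],
  [0, 0, 0.16, 0, 20],
  [0, 0, 0.16, 0, 5],
  [0, 0, 0.16, 0, 5],
], force=20)

```text
t: 6.4
tcp_pos: [0.4806, 0.0321, 0.1845]
tool_rot: [0.109, 0.994, 0.0, 0.001]
force: [2.1, 1.1, -5.2]
finger_gap: 0.129
```

```bash
python3 -c "
from h import *
go([.480,.0335,.181],YAW)
for n in('scene',):
    p,d=manip.snapshot(n);x0,y0=(220,130) if n=='scene' else (240,110)
    cv2.imwrite(f'pics/{n}5.png',cv2.resize(p[y0:y0+140,x0:x0+190,::-1],None,fx=4,fy=4,interpolation=cv2.INTER_CUBIC))"
```

```text
t 6.4 tcp [0.4806 0.0321 0.1845] deltas [0.002 0.003 0.009] twist -0.001 toolx 2.923 F [ 2.1  1.1 -5.2] gap 0.129
```

View pics/scene5.png

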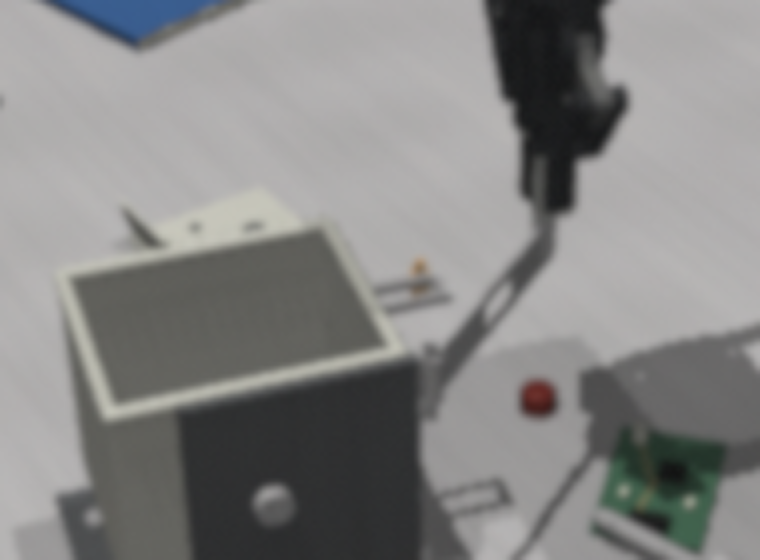

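Gap 0.129 is about 11 mm, so the pads hold the post at about (548,190). Working out the closing arc.

```bash
python3 -c "
from h import *
q=np.load('q.npy');s=manip.sense();d=s['tcp_pos'][:2]-q[:2];c,n=np.cos(q[2]),np.sin(q[2]);l=np.array([c*d[0]+n*d[1],-n*d[0]+c*d[1]]);print(l)
h=l-[-.0805,.068];print(np.hypot(*h));q0=np.arctan2(-h[0],-h[1]);print(q0)
for a in np.linspace(q0,-.03,13): print(round(a,3),np.round([.124*(np.sin(a)-np.sin(q0))/.4,-.124*(np.cos(a)-np.cos(q0))/.4],3))
"
```

```text
[-0.16904172 -0.0174629 ]
0.12305910267187055
0.8030902066963591
0.803 [ 0. -0.]
0.734 [-0.015 -0.015]
0.664 [-0.032 -0.029]
0.595 [-0.049 -0.041]
0.525 [-0.068 -0.053]
0.456 [-0.087 -0.063]
0.387 [-0.106 -0.072]
0.317 [-0.126 -0.079]
0.248 [-0.147 -0.085]
0.178 [-0.168 -0.09 ]
0.109 [-0.189 -0.093]
0.039 [-0.211 -0.094]
-0.03 [-0.232 -0.095]
```

move_arm([
  [-0.008, -0.008, 0, 0, 5],
  [-0.015, -0.015, 0, 0, 5],
  [-0.032, -0.029, 0, 0, 5],
  [-0.049, -0.041, 0, 0, 5],
  [-0.068, -0.053, 0, 0, 5],
  [-0.087, -0.063, 0, 0, 5],
  [-0.106, -0.072, 0, 0, 5],
  [-0.126, -0.079, 0, 0, 5],
])

```text
t: 7.12
tcp_pos: [0.5223, -0.0107, 0.1843]
tool_rot: [0.109, 0.994, -0.0, -0.0]
force: [-1.7, 1.7, 3.0]
finger_gap: 0.129
```

move_arm([
  [-0.021, -0.006, 0, 0, 5],
  [-0.042, -0.011, 0, 0, 5],
  [-0.063, -0.014, 0, 0, 5],
  [-0.075, -0.015, 0, 0, 5],
  [-0.085, -0.015, 0, 0, 5],
  [-0.095, -0.016, 0, 0, 5],
  [-0.102, -0.016, 0, 0, 5],
  [-0.106, -0.016, 0, 0, 5],
])

```text
t: 7.78
tcp_pos: [0.5599, -0.0251, 0.1841]
tool_rot: [0.109, 0.994, -0.0, -0.003]
force: [-8.0, -0.3, 11.8]
finger_gap: 0.132
```

```bash
python3 -c "
from h import *
go(L(-.0805,-.056,.1845),YAW)
for n in('scene','top'):
    p,d=manip.snapshot(n);x0,y0=(220,130) if n=='scene' else (240,110)
    cv2.imwrite(f'pics/{n}6.png',cv2.resize(p[y0:y0+140,x0:x0+190,::-1],None,fx=4,fy=4,interpolation=cv2.INTER_CUBIC))"
```

```text
t 7.78 tcp [ 0.5599 -0.0251  0.1841] deltas [ 0.004  0.001 -0.001] twist -0.0 toolx 2.923 F [-8.  -0.3 11.8] gap 0.132
```

View pics/scene6.png

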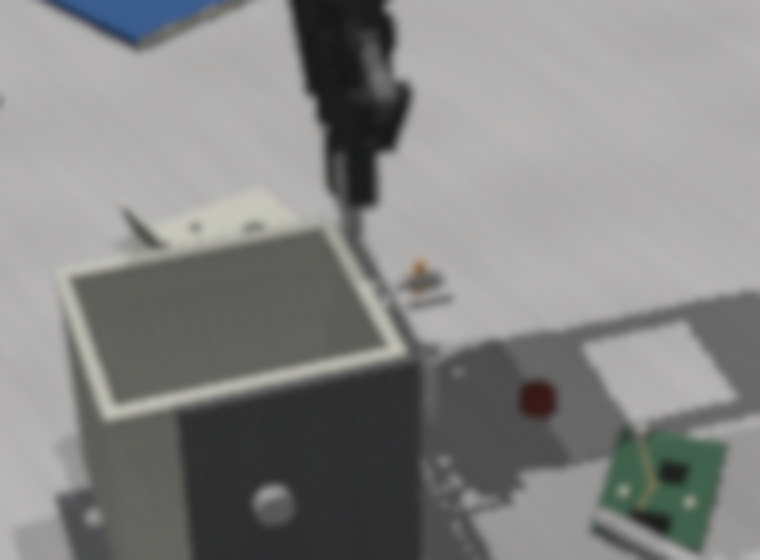

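move_arm([
  [0, 0, 0, 0, 45],
  [0, 0, 0, 0, 45],
  [0, 0, 0, 0, 45],
  [0, 0, -0.05, 0, 45],
  [0, 0, -0.13, 0, 45],
  [0, 0, -0.2, 0, 45],
  [0.05, 0.05, -0.25, 0, 60],
  [0.1, 0.1, -0.28, 0, 60],
])

```text
t: 8.55
tcp_pos: [0.5334, 0.022, 0.2982]
tool_rot: [0.11, 0.994, -0.0, 0.003]
force: [0.5, 0.8, 0.2]
finger_gap: 0.599
```

```bash
python3 -c "
from h import *
go(np.array([.505,.311,.25]),YAW)
"
```

```text
t 8.55 tcp [0.5334 0.022  0.2982] deltas [0.229 0.689 0.12 ] twist -0.007 toolx 2.92 F [0.5 0.8 0.2] gap 0.599
```

move_arm([
  [0.02, 0.07, 0, 0, 60],
  [0.05, 0.16, 0, 0, 60],
  [0.08, 0.26, 0, 0, 60],
  [0.12, 0.36, 0.02, 0, 60],
  [0.15, 0.46, 0.04, 0, 60],
  [0.18, 0.56, 0.06, 0, 60],
  [0.21, 0.64, 0.08, 0, 60],
  [0.225, 0.68, 0.1, 0, 60],
])

```text
t: 9.22
tcp_pos: [0.5016, 0.3123, 0.255]
tool_rot: [0.108, 0.994, 0.001, -0.0]
force: [-0.3, -0.1, 0.8]
finger_gap: 0.601
```

```bash
python3 -c "
from h import *
go(np.array([.505,.311,.25]),YAW)
for n in('scene','top'):
    p,d=manip.snapshot(n);x0,y0=(220,130) if n=='scene' else (240,110)
    np.save(f'pics/{n}7.npy',p)
    cv2.imwrite(f'pics/{n}7.png',cv2.resize(p[y0:y0+140,x0:x0+190,::-1],None,fx=4,fy=4,interpolation=cv2.INTER_CUBIC))
    if n=='scene': cv2.imwrite(f'pics/{n}7p.png',cv2.resize(p[230:370,340:530,::-1],None,fx=4,fy=4,interpolation=cv2.INTER_CUBIC))"
```

```text
t 9.22 tcp [0.5016 0.3123 0.255 ] deltas [-0.009 -0.001  0.013] twist 0.005 toolx 2.926 F [-0.3 -0.1  0.8] gap 0.601
```

View pics/scene7.png

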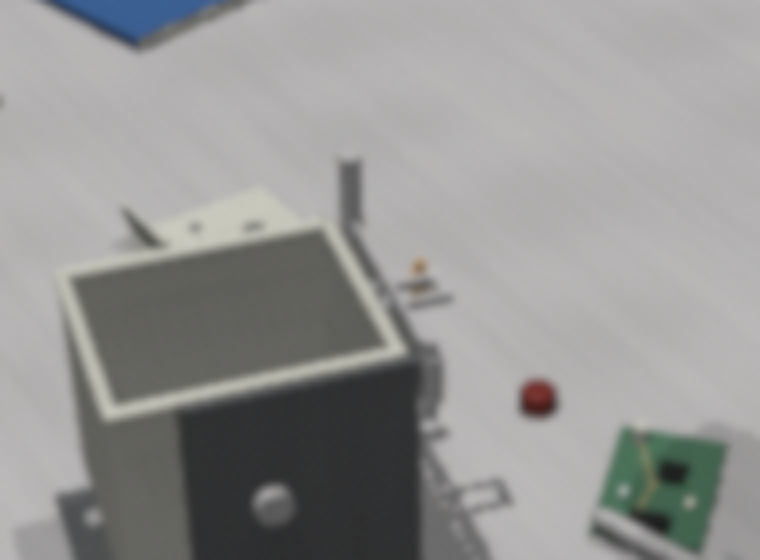

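View pics/top7.png

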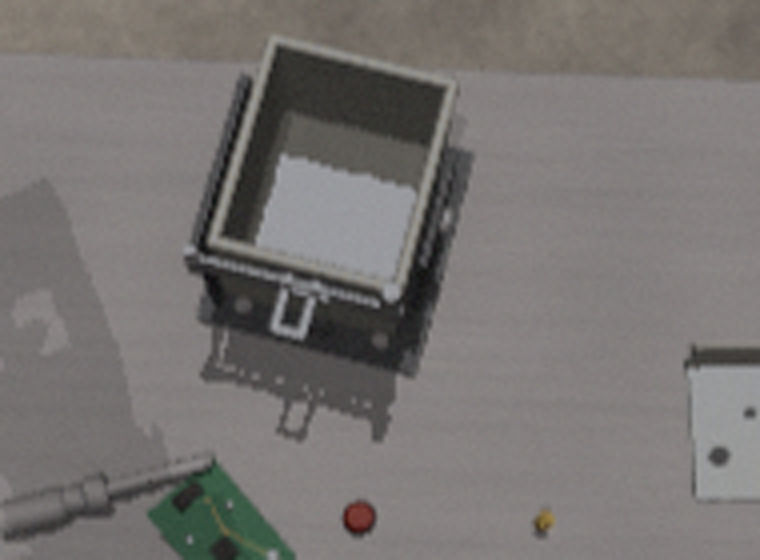

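View pics/scene7p.png

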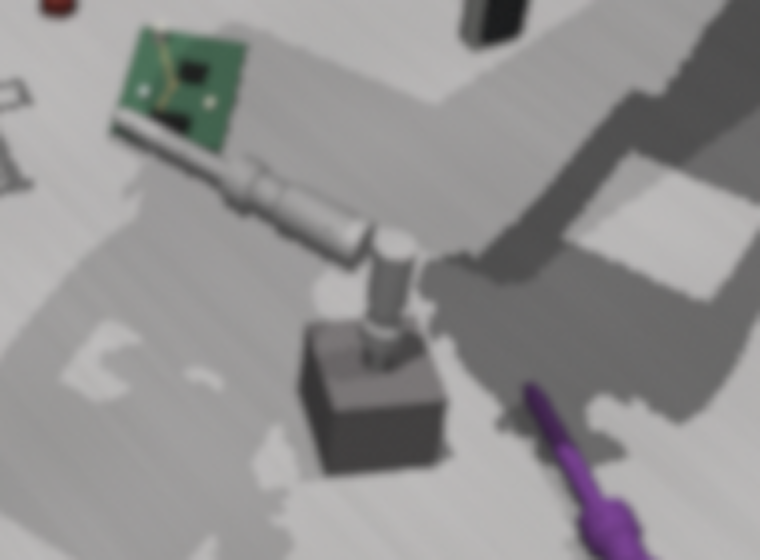

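The two loose pins (grey big one, purple) have fallen over. The top view shows the hasp flat across the bin's front with the staple through it. The board hasn't moved. I'll check the surroundings of the pin before grasping.

```bash
python3 -c "
import numpy as np,cv2
p=np.load('pics/top7.npy');cv2.imwrite('pics/top7p.png',cv2.resize(p[140:280,150:340,::-1],None,fx=4,fy=4,interpolation=cv2.INTER_CUBIC))
p=np.load('pics/scene7.npy');cv2.imwrite('pics/scene7f.png',p[:,:,::-1])"
```

```text
(no output)
```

View pics/top7p.png

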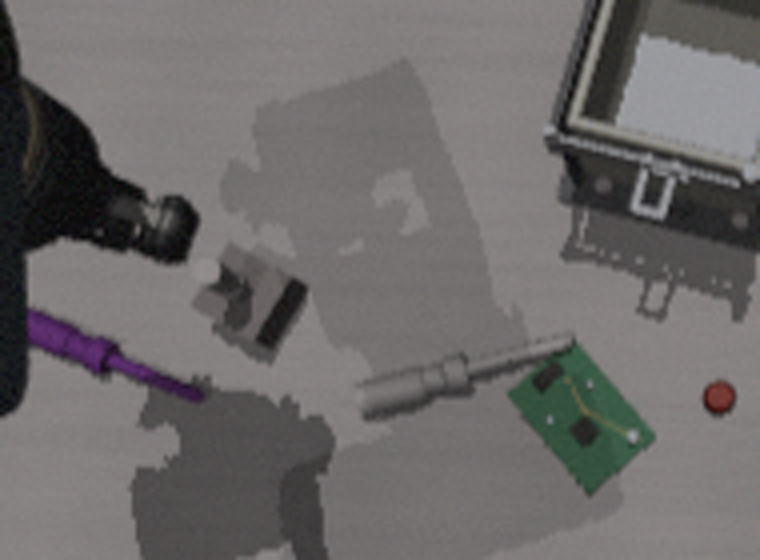

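View pics/scene7f.png

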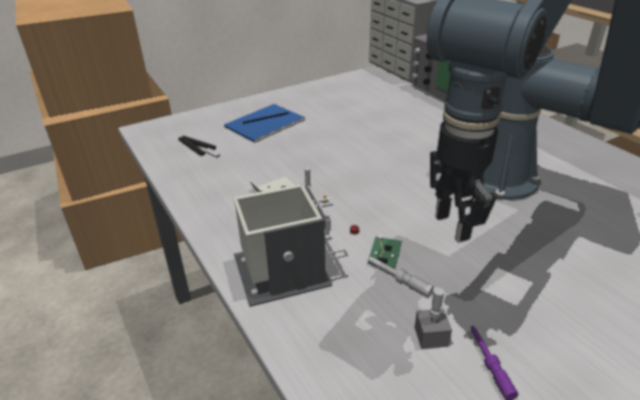

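move_arm([
  [-0.01, 0, 0.05, 0, 60],
  [-0.01, 0, 0.11, 0, 60],
  [-0.01, 0, 0.17, 0, 60],
  [-0.01, 0, 0.23, 0, 60],
  [-0.01, 0, 0.27, 0, 60],
  [-0.01, 0, 0.3, 0, 60],
  [-0.01, 0, 0.32, 0, 60],
  [-0.01, 0, 0.32, 0, 60],
])

```text
t: 9.98
tcp_pos: [0.5059, 0.3055, 0.1262]
tool_rot: [0.11, 0.994, -0.001, -0.001]
force: [-0.3, 0.3, -0.5]
finger_gap: 0.597
```

```bash
python3 -c "
from h import *
go(np.array([.5055,.312,.0915]),YAW)
for n in('scene','top'):
    p,d=manip.snapshot(n);x0,y0=(340,210) if n=='scene' else (150,140)
    cv2.imwrite(f'pics/{n}8.png',cv2.resize(p[y0:y0+140,x0:x0+190,::-1],None,fx=4,fy=4,interpolation=cv2.INTER_CUBIC))"
```

```text
t 9.98 tcp [0.5059 0.3055 0.1262] deltas [0.004 0.016 0.087] twist -0.004 toolx 2.922 F [-0.3  0.3 -0.5] gap 0.597
```

View pics/scene8.png

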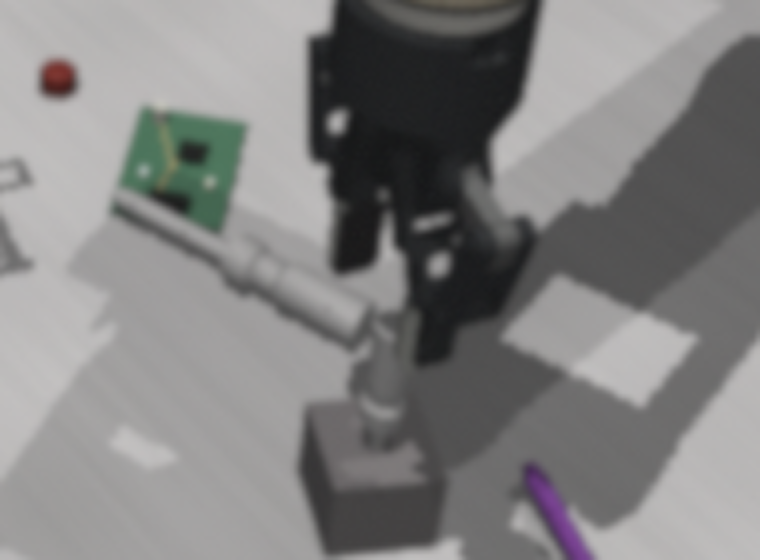

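Pin grip top at (395,320) lies between the fingertips at (355,265) and (430,360). After a small y correction I'll descend and grip.

move_arm([
  [0.004, 0.015, 0, 0, 60],
  [0.004, 0.015, 0.03, 0, 60],
  [0.004, 0.015, 0.06, 0, 60],
  [0.004, 0.015, 0.085, 0, 60],
  [0.004, 0.015, 0.085, 0, 40],
  [0.004, 0.015, 0.085, 0, 20],
  [0.004, 0.015, 0.085, 0, 10],
  [0.004, 0.015, 0.085, 0, 10],
], force=40)

```text
t: 10.75
tcp_pos: [0.5063, 0.313, 0.094]
tool_rot: [0.109, 0.994, -0.0, 0.0]
force: [-0.7, -0.3, -1.1]
finger_gap: 0.194
```

```bash
python3 -c "
from h import *
go(np.array([.5055,.312,.0915]),YAW)
for n in('scene','top'):
    p,d=manip.snapshot(n);x0,y0=(340,210) if n=='scene' else (150,140)
    cv2.imwrite(f'pics/{n}9.png',cv2.resize(p[y0:y0+140,x0:x0+190,::-1],None,fx=4,fy=4,interpolation=cv2.INTER_CUBIC))"
```

```text
t 10.75 tcp [0.5063 0.313  0.094 ] deltas [ 0.001 -0.003  0.006] twist -0.001 toolx 2.923 F [-0.7 -0.3 -1.1] gap 0.194
```

View pics/scene9.png

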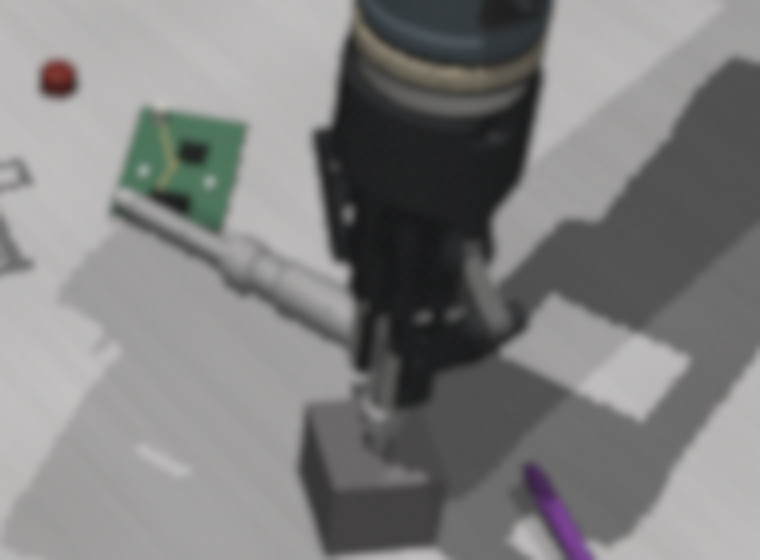

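Gap 0.194 is about 16.5 mm, so the pin's grip is held at (385,350). Lifting straight up.

move_arm([
  [0, 0, -0.03, 0, 10],
  [0, 0, -0.07, 0, 10],
  [0, 0, -0.12, 0, 10],
  [0, 0, -0.19, 0, 10],
  [0, 0, -0.27, 0, 10],
  [0, 0, -0.35, 0, 10],
  [0, 0, -0.43, 0, 10],
  [0, 0, -0.48, 0, 10],
])

```text
t: 11.52
tcp_pos: [0.5073, 0.3136, 0.2911]
tool_rot: [0.109, 0.994, 0.002, 0.003]
force: [1.2, -0.5, 0.3]
finger_gap: 0.198
```

```bash
python3 -c "
from h import *
go(L(-.094,0,.285),YAW);print(L(-.094,0,.285))
p,d=manip.snapshot('scene');cv2.imwrite('pics/scene10.png',cv2.resize(p[150:340,340:530,::-1],None,fx=3,fy=3,interpolation=cv2.INTER_CUBIC))"
```

```text
t 11.52 tcp [0.5073 0.3136 0.2911] deltas [-0.275 -0.658  0.014] twist -0.001 toolx 2.923 F [ 1.2 -0.5  0.3] gap 0.198
[0.55755182 0.03300049 0.285     ]
```

View pics/scene10.png

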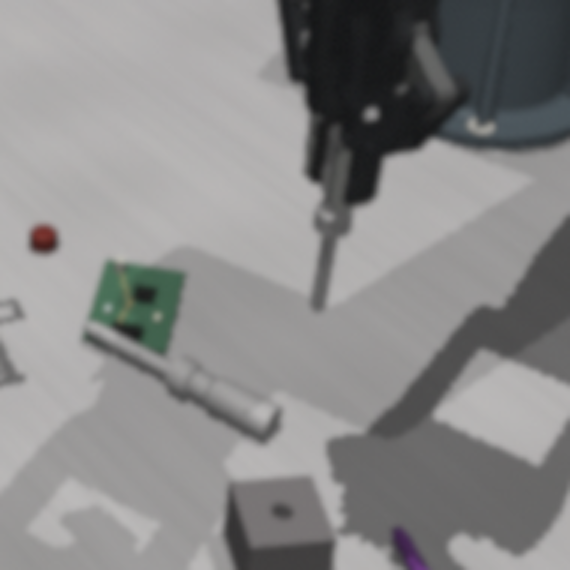

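The pin is held upright with its tip at (318,308), clear of the block. Carrying it to above the loop.

move_arm([
  [-0.02, -0.05, 0, 0, 10],
  [-0.06, -0.14, 0, 0, 10],
  [-0.1, -0.23, 0, 0, 10],
  [-0.14, -0.33, 0, 0, 10],
  [-0.18, -0.42, 0, 0, 10],
  [-0.21, -0.51, 0, 0, 10],
  [-0.245, -0.59, 0, 0, 10],
  [-0.265, -0.64, 0, 0, 10],
])

```text
t: 12.23
tcp_pos: [0.5545, 0.0367, 0.2867]
tool_rot: [0.11, 0.994, -0.001, 0.001]
force: [1.1, 0.8, 0.6]
finger_gap: 0.198
```

move_arm([
  [-0.008, -0.015, 0, 0, 10],
  [-0.01, -0.02, 0, 0, 10],
  [-0.01, -0.02, 0.01, 0, 10],
  [-0.01, -0.02, 0.02, 0, 10],
  [-0.01, -0.02, 0.025, 0, 10],
  [-0.01, -0.02, 0.025, 0, 10],
  [-0.01, -0.02, 0.025, 0, 10],
  [-0.01, -0.02, 0.025, 0, 10],
])

```text
t: 12.9
tcp_pos: [0.5562, 0.0323, 0.2759]
tool_rot: [0.109, 0.994, 0.0, -0.0]
force: [-0.3, 0.2, -0.2]
finger_gap: 0.194
```

```bash
python3 -c "
from h import *
go(L(-.094,0,.26),YAW)
t=manip.sense()['tcp_pos']
x0,y0=265,140
for n,x0,y0 in(('scene',250,130),('top',240,110)):
    p,d=manip.snapshot(n);cv2.imwrite(f'pics/{n}11.png',cv2.resize(p[y0:y0+140,x0:x0+140,::-1],None,fx=4,fy=4,interpolation=cv2.INTER_CUBIC))
    for o in((0,0,-.089),(0,0,-.034)): print(n,(proj(n,t+o)-[x0,y0]+.4)*4)
    print('loop',(proj(n,L(-.094,0,.15))-[x0,y0]+.4)*4,'end',(proj(n,L(-.1085,0,.1525))-[x0,y0]+.4)*4)"
```

```text
t 12.9 tcp [0.5562 0.0323 0.2759] deltas [-0.003  0.003  0.04 ] twist 0.001 toolx 2.924 F [-0.3  0.2 -0.2] gap 0.194
scene [295.40052403 226.43458702]
scene [294.13335956 127.9540013 ]
loop [294.61677733 290.46999268] end [322.39232883 280.4986925 ]
top [292.2815096  301.52021897]
top [288.55816057 277.12863165]
loop [293.44719254 314.05051809] end [286.97125709 335.6372607 ]
```

View pics/scene11.png

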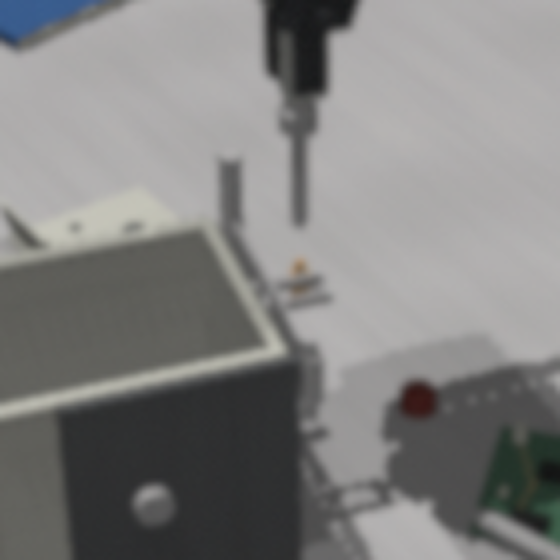

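View pics/top11.png

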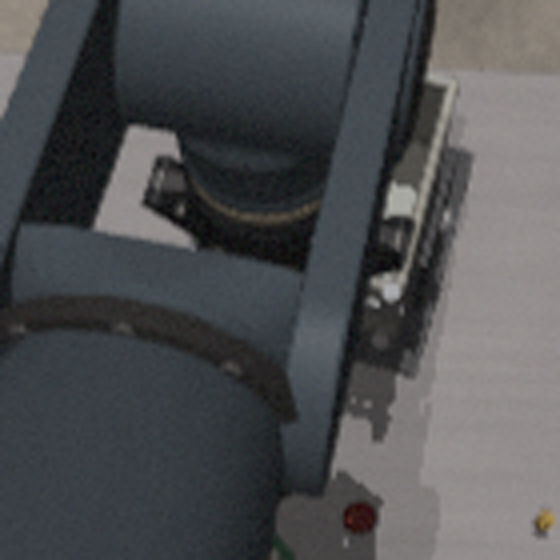

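In the scene view the pin tip at (300,223) is right above the staple bars (ends at (325,288)); both carry the same small calibration offset. The arm hides the top view. Lowering carefully.

move_arm([
  [-0.003, 0.003, 0.02, 0, 10],
  [-0.003, 0.003, 0.04, 0, 10],
  [-0.003, 0.003, 0.06, 0, 10],
  [-0.003, 0.003, 0.075, 0, 10],
  [-0.003, 0.003, 0.085, 0, 10],
  [-0.003, 0.003, 0.095, 0, 10],
  [-0.003, 0.003, 0.105, 0, 10],
  [-0.003, 0.003, 0.105, 0, 10],
])

```text
t: 13.67
tcp_pos: [0.5573, 0.0324, 0.233]
tool_rot: [0.109, 0.994, 0.0, -0.001]
force: [-0.5, -0.0, -0.9]
finger_gap: 0.194
```

```bash
python3 -c "
from h import *
go(L(-.094,0,.1865),YAW)
for n,x0,y0 in(('scene',250,130),):
    p,d=manip.snapshot(n);cv2.imwrite(f'pics/{n}12.png',cv2.resize(p[y0:y0+140,x0:x0+140,::-1],None,fx=4,fy=4,interpolation=cv2.INTER_CUBIC))"
```

```text
t 13.67 tcp [0.5573 0.0324 0.233 ] deltas [-0.001  0.002  0.116] twist -0.001 toolx 2.923 F [-0.5 -0.  -0.9] gap 0.194
```

View pics/scene12.png

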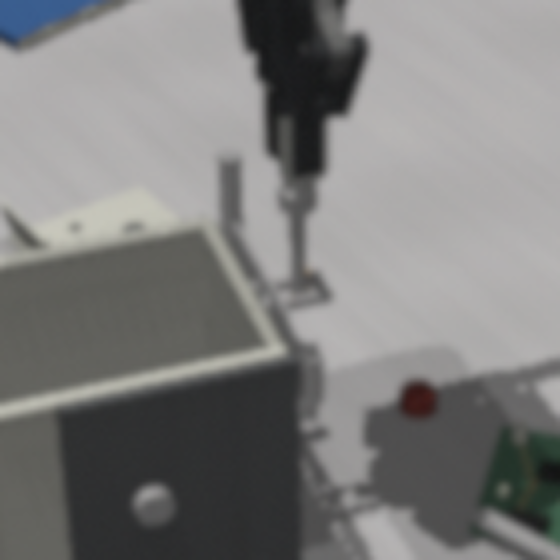

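The tip is inside the staple opening at about (300,287) with no contact force. Continuing down.

move_arm([
  [0, 0.001, 0.015, 0, 10],
  [0, 0.001, 0.03, 0, 10],
  [0, 0.001, 0.045, 0, 10],
  [0, 0.001, 0.06, 0, 10],
  [0, 0.001, 0.075, 0, 10],
  [0, 0.001, 0.09, 0, 10],
  [0, 0.001, 0.1, 0, 10],
  [0, 0.001, 0.108, 0, 10],
])

```text
t: 14.38
tcp_pos: [0.5576, 0.0328, 0.1899]
tool_rot: [0.109, 0.994, 0.0, -0.0]
force: [-0.7, -0.0, -0.8]
finger_gap: 0.199
```

```bash
python3 -c "
from h import *
go(L(-.094,0,.1865),YAW)
for n,x0,y0 in(('scene',250,130),):
    p,d=manip.snapshot(n);cv2.imwrite(f'pics/{n}13.png',cv2.resize(p[y0:y0+140,x0:x0+140,::-1],None,fx=4,fy=4,interpolation=cv2.INTER_CUBIC))"
```

```text
t 14.38 tcp [0.5576 0.0328 0.1899] deltas [0.    0.    0.009] twist -0.001 toolx 2.923 F [-0.7 -0.  -0.8] gap 0.199
```

View pics/scene13.png

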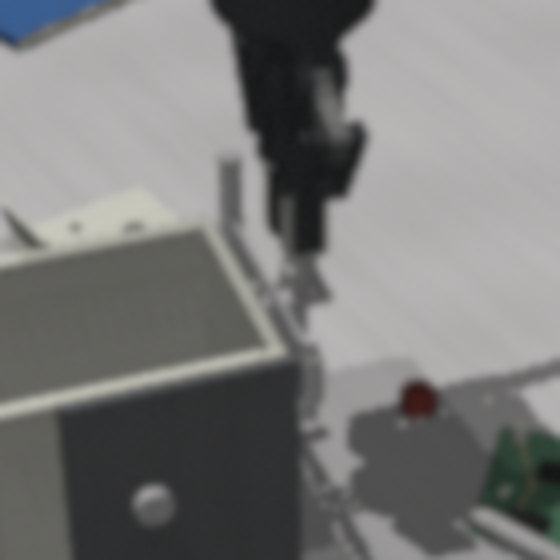

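move_arm([
  [0, 0, 0.004, 0, 10],
  [0, 0, 0.007, 0, 10],
  [0, 0, 0.008, 0, 10],
  [0, 0, 0.008, 0, 20],
  [0, 0, 0.008, 0, 30],
  [0, 0, 0.008, 0, 42],
  [0, 0, 0.008, 0, 42],
  [0, 0, 0.008, 0, 42],
])

```text
t: 15.1
tcp_pos: [0.5579, 0.0328, 0.1877]
tool_rot: [0.109, 0.994, -0.0, 0.0]
force: [-0.7, -0.3, -0.8]
finger_gap: 0.423
```

move_arm([
  [0, 0, -0.02, 0, 42],
  [0, 0, -0.06, 0, 42],
  [0, 0, -0.11, 0, 42],
  [0, 0, -0.17, 0, 42],
  [0, 0, -0.24, 0, 42],
  [0.03, 0.05, -0.28, 0, 42],
  [0.1, 0.12, -0.3, 0, 42],
  [0.18, 0.2, -0.3, 0, 42],
])

```text
t: 15.77
tcp_pos: [0.5087, 0.1235, 0.3107]
tool_rot: [0.111, 0.994, 0.001, 0.004]
force: [0.5, 1.0, 0.2]
finger_gap: 0.419
```

move_arm([
  [0.06, 0.08, 0, 0, 42],
  [0.12, 0.16, 0, 0, 42],
  [0.15, 0.25, 0, 0, 42],
  [0.15, 0.33, 0, 0, 42],
  [0.15, 0.4, 0, 0, 42],
  [0.15, 0.45, 0, 0, 42],
  [0.15, 0.45, 0, 0, 42],
  [0.15, 0.45, 0, 0, 42],
])

```text
t: 16.43
tcp_pos: [0.487, 0.3129, 0.3077]
tool_rot: [0.108, 0.994, -0.0, 0.0]
force: [-0.6, 0.8, -0.3]
finger_gap: 0.419
```

```bash
python3 -c "
from h import *
go(L(-.094,0,.1865),YAW)
for n,x0,y0 in(('scene',250,130),('top',250,110)):
    p,d=manip.snapshot(n);cv2.imwrite(f'pics/{n}14.png',cv2.resize(p[y0:y0+140,x0:x0+150,::-1],None,fx=4,fy=4,interpolation=cv2.INTER_CUBIC))
    print(n,'grip top',(proj(n,L(-.094,0,.2085))-[x0,y0]+.4)*4,'shoulder',(proj(n,L(-.094,0,.1525))-[x0,y0]+.4)*4)"
```

```text
t 16.43 tcp [0.487  0.3129 0.3077] deltas [-0.323 -0.645  0.303] twist 0.003 toolx 2.925 F [-0.6  0.8 -0.3] gap 0.419
scene grip top [293.26692144 190.01585165] shoulder [294.56099429 286.3187072 ]
top grip top [249.71457813 289.92160614] shoulder [253.2971685  313.08071072]
```

View pics/scene14.png

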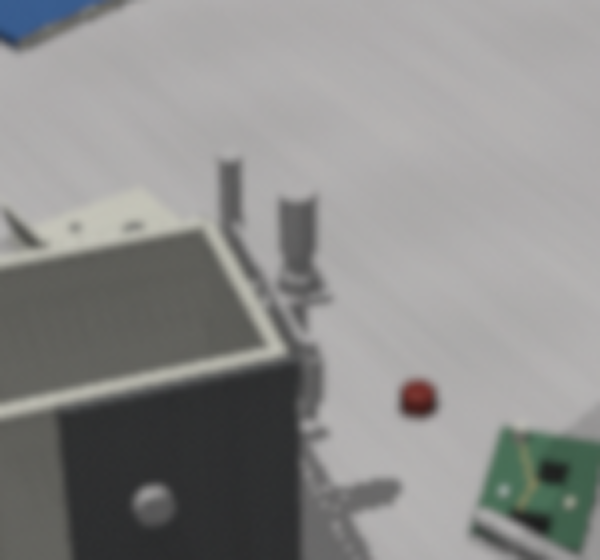

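View pics/top14.png

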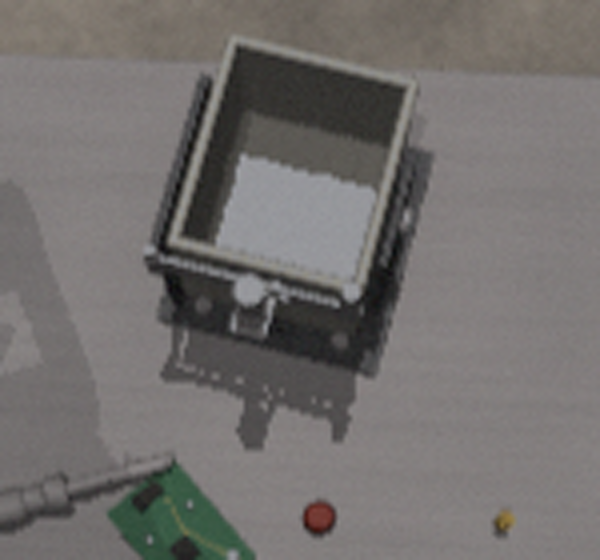

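Seated: the grip top is at (298,193) in the scene view and (250,290) in the top view, where predicted. One numeric check of hasp and bin, then I'll hand in.

```bash
python3 -c "
from fit import *
q=np.load('q.npy');q[3]=0
for a in(0,.05,.1):
    q[4]=a
    print(a,'scene',(proj('scene',hasp(q,.124,.2))-[250,130]+.4)*4,'top',(proj('top',hasp(q,.124,.2))-[250,110]+.4)*4)
for t in(0,.03,.06):
    q[3]=t;print(t,[np.round((proj('top',tub(q,p))-[250,110]+.4)*4) for p in((.068,.058,.164),(.068,-.058,.164),(-.068,.058,.164))])
"
```

```text
0 scene [230.92582351 152.29024158] top [350.38593386 295.74971212]
0.05 scene [242.90305875 150.19491555] top [347.42489183 305.79799144]
0.1 scene [255.00916769 148.41680739] top [343.93929049 315.71636729]
0 [array([231.,  41.]), array([412.,  86.]), array([171., 244.])]
0.03 [array([232.,  40.]), array([413.,  84.]), array([172., 240.])]
0.06 [array([233.,  39.]), array([413.,  83.]), array([173., 236.])]
```

The post is observed at (230,160) in the scene view and (350,292) in the top view, which gives a hasp angle of about 0. The rim's near-left corner at (172,243) gives a tub tilt of about 0.01. Handing in.

```bash
python3 -c "
from station import manip
print(manip.sign_off())"
```

```text
the job is handed in; nothing more can be done
None
```

The job is handed in at about 16.5 s. I pulled the bin upright to its stop, swung the hasp closed by its post, and lowered the pin from the block through the staple loop until its flange seated. Then I let go and moved the arm clear.

Last checks from the two views:
- **Bin:** tilt about 0.01 rad.
- **Hasp:** angle about 0 rad.
- **Pin:** upright, with its grip top about 2 mm or less from where it should be when seated.
- **Robot:** touching nothing, with contact force around 1 N or less (sensor noise).

**Fallen pins:** the two unneeded look-alike pins, the large grey one and the purple one, toppled early in the run. I don't know if the arm touched them or if they fell on their own. The grey one's tip came to rest on or against the edge of the circuit board. The board's position in the pictures hasn't changed, and I saw no shift in the red switch cap, standoff or chassis plate, though I checked those only by eye.

**Calibration offset:** the scene camera read about 1–2 px off the predicted positions throughout, and the top view agreed more closely.

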